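# Lock the screw jack without losing its height

## Robot

A 7-joint arm with a two-finger parallel gripper is mounted at the origin on the work surface. World frame = base frame: x ahead of the robot, y to its left, z up, the work surface at z = 0. Lengths are in mm, angles in rad, forces in N, time in s.
With the tool pointing down it reaches from about 350 to 775 mm from the base axis. Payload 3.1 kg.
Tool frame: the origin (TCP) lies at the very end of the fingers, on their centre line; the grasp point (between the pads) lies 19 mm behind it (robot.hold_point_z is the distance from the TCP to the grasp point, in mm); z points along the fingers, y is the direction in which the jaws open and shut (so a half turn about z gives the same grasp; the last joint's range is limited). The gripper opens to 85 mm and grips with 20 to 120 N. Pads are 22 mm wide; open, the fingers measure 114 mm over their backs; the gripper's body (76 mm by 85 mm) begins 54 mm behind the grasp point. The pads swing forward as they close: fully open they stand 13 mm farther back than shut.
Start: joints at [1.191, 0.311, 0.014, 1.512, -0.004, 1.319, -0.027], TCP at [182.31, -518.922, 231.304] pointing down, gripper open.
Joint ranges: [-2.7, 2.7], [-0.3, 1.91], [-1.27, 1.3], [0.12, 2.57], [-1.44, 4.58], [0.2, 2.03], [-3.05, 3.05]. Speed limits (rad/s): [2.79, 2.79, 3.14, 3.14, 3.14, 3.14, 3.14].

## Interface

Orientations are given as a unit quaternion [x, y, z, w].
In Python, from workcell import status, capture, robot gives the robot as it stands.
- The arm moves only by the tool carry_out, never from a script. Its argument "commands" is a list that holds one entry, the list of rows, each a list of 7 numbers: the shift along the tool's x, y, z in units of 0.5 m (1.0 is 0.5 m), then the turn, a rotation vector about the tool's x, y, z in units of 180 degrees (1.0 is 180 degrees), then the opening, from 0 (shut) to 1 (fully open). A call has 1 to 20 rows; each row shifts and turns the commanded pose from where the row before left it, along the tool's axes as they then stand; what a row does not reach is not made up. A row lasts 1/10 s, in which the tool goes at most 50 mm and 8.59 degrees, less where a joint would pass 70% of its speed; a pose out of reach is approached as far as the arm can. A call with a number of a shift or a turn outside -1 to 1 is refused whole. A call with a gripper value outside its range is refused whole. The fingers move at their own pace and stop on an object; "grip_force" is the grip in N (left out, the last holds). Time passes only in rows, so rows that do not move let the fingers close. It gives the time, the measured TCP pose, the force and the opening at its end, in the units of the state.
- status.state(): the state, without advancing time (a new reading comes with each control period).
- capture(name): name is "scene" or "top"; returns a dict with "pixels" (384x512x3 uint8, red, green, blue), "vfov" (degrees; the focal length in pixels is half the picture's height over the tangent of half this angle, whatever the lens; pixels are square), "cx", "cy" (the principal point, pixels), "R" (3x3) and "t" (3): a world point X has camera coordinates R X + t. Camera axes: x right, y down, z forward; pixel columns grow to the right and rows downward; lengths in mm; the calibration is good to about 2 mm. A picture is of the moment at which its call begins. There is no depth.
- robot.sign_off(): hands the job in, once; it reports no verdict.
The state is a dict: "t": time; "joint_pos": joint angles; "dq": joint speeds; "joint_efforts": joint torques, N m; "tool_pos": TCP position; "orientation": TCP orientation; "ft_force": force on the tool from outside, world axes, zero at the start; "wrist_torque": the same for the moment, N m; "gripper_width": opening from 0.0 (shut) to 1.0 (fully open).
Only numpy, scipy, OpenCV 4.12 (cv2) and the standard library are available. Lean on these libraries where they do the work, as an engineer would, in place of code of your own. Each camera call takes 0.05 s, during which the arm holds its last target. There are 200 camera calls.

## Task

The screw jack on the fixture is set to height but its knurled lock ring is still loose. Fit the open-ended spanner flat over the flats at the top of the jack's barrel, resting on the cross rail with its handle beside the upright post so that the post stops it, and then tighten the ring clockwise (seen from above) down on its washer against the housing to about 0.75 N m (under 0.5 N m is loose, over 1.1 N m strains the thread), without the barrel turning along with it beyond the spanner's slack. Let go and leave the spanner on the flats and everything else where it stands.

Things in the scene. Friction and masses are not known exactly. Their poses are not given: they have to be found in the camera images.
- spanner_grip (a point): Loose steel open-ended spanner, 179 mm long, 10 mm thick, 0.22 kg, lying flat on the table. This point is on the handle near the centre of mass, half-way up (5 mm above the underside). The handle, 18 mm wide, runs along this frame's +x and ends 100 mm from this point; the head, 44 mm wide, lies to -x. z up.
- spanner_jaw (a point): Centre of the spanner's jaw, 65 mm to -x of spanner_grip, half-way up the thickness. The jaw is 27.6 mm wide between two parallel prongs along x, open to -x, its throat 19.5 mm to +x of this point.
- barrel_flats (a point): On the jack's upright axis at the shoulder for the spanner, 96 mm above the table. Barrel 36 mm round; above the shoulder two flats 26 mm apart, 25 mm long, rise 10 mm, then a 3 mm step 22.5 mm wide (lead-in) and a button, top at 115 mm. Flats run along this frame's x; the spanner's handle must lie along its +x, past the post. The barrel turns with 0.18 N m friction: held only by the spanner.
- barrel_edge (a point): Point on the barrel's rim, 18 mm from its axis, at the height of the shoulder: shows how far the barrel has turned (5 mm is 0.28 rad).
- post: Upright aluminium extrusion 30 x 30 mm, 12 to 132 mm above the table; origin at the centre of its foot. It stands 137 mm from the jack's axis, beside the fitted handle on its clockwise side (barrel_flats' -y), 3 to 15 mm off it: the ring's drag swings the handle against it. A cross rail under the handle there has its top at 96 mm, level with the shoulder, so the spanner lies level.
- ring_centre (a point): On the jack's axis, half-way up the knurled steel lock ring: 64 mm in diameter, 70 to 86 mm above the table. Under it the housing's neck is 46 mm thick down to 48 mm above the table, so fingertips can pass the ring. The fitted spanner's head lies 10 mm above the ring within 32 mm of the axis; only the 18 mm handle juts out, so grip the ring from above with the fingers either side of the handle.
- lock_ring (a joint): Turn of the ring on the barrel, rad, clockwise from above positive. It starts 0.3 to 1.0 rad backed off (negative) and reads 0 at most: it meets the thin brass spring washer under it anywhere from 0 to 0.5 rad after that, which only the torque tells. Running down takes 0.08 to 0.12 N m; on the washer it climbs by 30 N m per rad, once the post stops the spanner. The fine thread hardly lifts it.
- tool_holder: Bystander: steel taper tool holder standing on its nose, 63 mm wide, 132 mm tall; origin at the centre of its underside.
- setting_ring: Bystander: steel setting ring lying flat, 72 mm wide, 22 mm tall; origin at the centre of its underside.
- v_block: Bystander: steel V-block, 70 x 40 x 40 mm; origin at the centre of its underside.
Not all that is in view belongs to the job. Of the things shaped like the part that bears spanner_grip, the bare steel one is meant.

How it is judged:
By the outcome, as a careful person would: the job done as asked, in the order asked, and still so for the second after the job is handed in, with the robot touching nothing.
It also fails if it takes over 70 s, if anything falls off the work surface, if the arm or the gripper's body presses on something with over 40 N, if the wrist force passes 120 N, or if a joint passes its speed limit or range.

## Working session

There is one attempt and no reset: what is moved stays moved. The work goes in short steps, Python scripts to look and compute and a tool call to move; the robot and the scene stay as the last step left them, time stands still between calls to the robot, and variables do not carry over. Pictures are saved under pics/ and viewed, about 8 in all and at most 12, crops included, and the job is handed in when it is done.

Besides the shell and the picture viewer there is one more tool, called after "Call:" as name(argument=value, ...), one argument or row to a line, values as JSON. carry_out: Moves the arm, as the interface text tells. Shifts and turns lie within -1 to 1; 1 stands for 0.5 m of shift or 180 degrees of turn. Its arguments: {"type":"object","properties":{"commands":{"type":"array","items":{"type":"array","items":{"type":"array","items":{"type":"number"}}}},"grip_force":{"type":"number"}},"required":["commands"]}

```bash
ls; mkdir -p pics; cat > h.py <<'E'
import numpy as np, cv2, json
from workcell import status, capture, robot
def snap(n,f):
    c=capture(n); cv2.imwrite(f'pics/{f}.png',cv2.cvtColor(np.array(c['pixels'],np.uint8),cv2.COLOR_RGB2BGR))
    json.dump({k:np.array(c[k]).tolist() for k in('vfov','cx','cy','R','t')},open(f'pics/{f}.json','w')); return c
def cal(f): return json.load(open(f'pics/{f}.json'))
def K(c): F=192/np.tan(np.radians(c['vfov'])/2); return F
def proj(f,X):
    c=cal(f); p=np.array(c['R'])@np.array(X,float)+np.array(c['t']); return p[:2]/p[2]*K(c)+[c['cx'],c['cy']]
def ray(f,uv):
    c=cal(f);R=np.array(c['R']);t=np.array(c['t']);d=R.T@np.array([(uv[0]-c['cx'])/K(c),(uv[1]-c['cy'])/K(c),1]);return -R.T@t,d/np.linalg.norm(d)
def atz(f,uv,z): o,d=ray(f,uv); return o+d*(z-o[2])/d[2]
def tri(obs):
    A=np.zeros((3,3));b=np.zeros(3);rs=[ray(*o) for o in obs]
    for o,d in rs: P=np.eye(3)-np.outer(d,d);A+=P;b+=P@o
    X=np.linalg.solve(A,b); return X,[round(float(np.linalg.norm((np.eye(3)-np.outer(d,d))@(X-o))),1) for o,d in rs]
E
python3 - <<'E'
from h import *
for n in('scene','top'):
    c=snap(n,n+'0'); print(n,c['vfov'],c['cx'],c['cy'],np.round(c['R'],3).tolist(),np.round(c['t'],1), 'cam',-np.array(c['R']).T@c['t'])
a=cv2.imread('pics/scene0.png');b=cv2.imread('pics/top0.png')
print(status.state())
cv2.imwrite('pics/both.png',np.vstack([a,b])[:, :] if 0 else cv2.resize(np.hstack([a,b]),(800,300)))
E
```

```text
pics
scene 44.696924095954564 250.8871109667666 188.33128642754852 [[0.783, 0.622, 0.006], [0.361, -0.447, -0.819], [-0.507, 0.643, -0.574]] [-418.2 -122.8 1816.6] cam [1292.36837968 -962.79301021  944.98778722]
top 43.715936489441205 246.8074105149305 198.6650360151608 [[-0.029, -1.0, 0.008], [-0.985, 0.027, -0.17], [0.17, -0.013, -0.985]] [  -3.6  563.  1298.2] cam [ 333.51024398   -1.85083179 1375.14254214]
{'t': 0.1, 'joint_pos': array([ 1.19131955,  0.3116622 ,  0.01400034,  1.51287427, -0.00439226,
        1.31918242, -0.02720658]), 'dq': array([ 9.28402816e-04, -1.51318869e-03, -3.42454210e-04, -3.38812402e-03,
       -8.81165910e-04,  2.52045750e-05,  1.77356152e-04]), 'joint_efforts': array([ 4.31961953e-04, -3.80855262e+01,  1.46310953e-01, -2.31240731e+01,
        1.22438493e-02,  8.12281942e-03, -4.12082784e-06]), 'tool_pos': array([ 182.06091296, -518.31854368,  230.3297051 ]), 'orientation': array([ 9.85766221e-01,  1.68118589e-01, -2.24407222e-04, -1.02351473e-03]), 'ft_force': array([-0.36055097,  0.5298236 ,  0.5602963 ]), 'wrist_torque': array([-0.01425767,  0.00647056,  0.02294348]), 'gripper_width': 1.0038763800608317}
```

View pics/scene0.png

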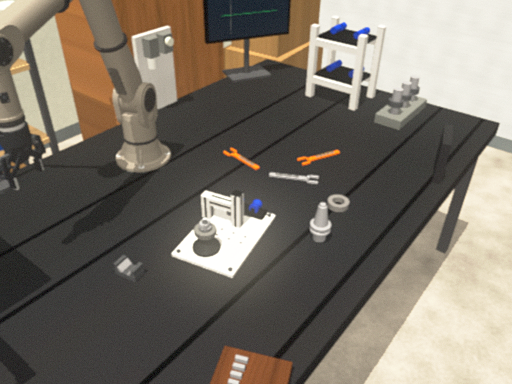

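View pics/top0.png

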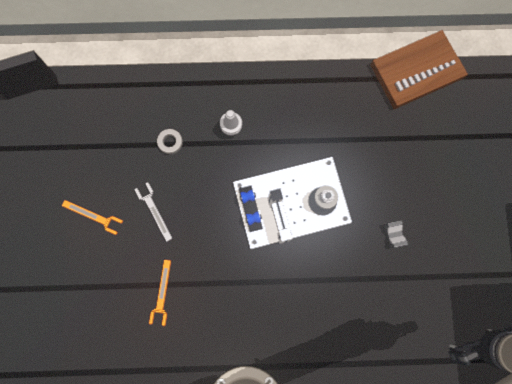

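Three spanner shapes: orange at top (92,217), orange at top (161,292), and bare steel at top (153,212) / scene (294,178). The steel one fits the description. I'll confirm this and read points in enlarged crops.

```bash
python3 - <<'E'
import cv2,numpy as np
b=cv2.imread('pics/top0.png');a=cv2.imread('pics/scene0.png')
r=lambda im,x,y,w,h,s:cv2.resize(im[y:y+h,x:x+w],None,fx=s,fy=s,interpolation=cv2.INTER_CUBIC)
# two crops stacked: spanner top + jack top
c1=np.hstack([r(b,130,175,50,75,8),r(a,262,158,50,75,8)])
cv2.imwrite('pics/c1.png',c1)
c2=np.hstack([r(b,230,150,130,100,5)]);cv2.imwrite('pics/c2.png',c2)
cv2.imwrite('pics/c3.png',r(a,170,180,110,95,6))
E
```

```text
(no output)
```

View pics/c1.png

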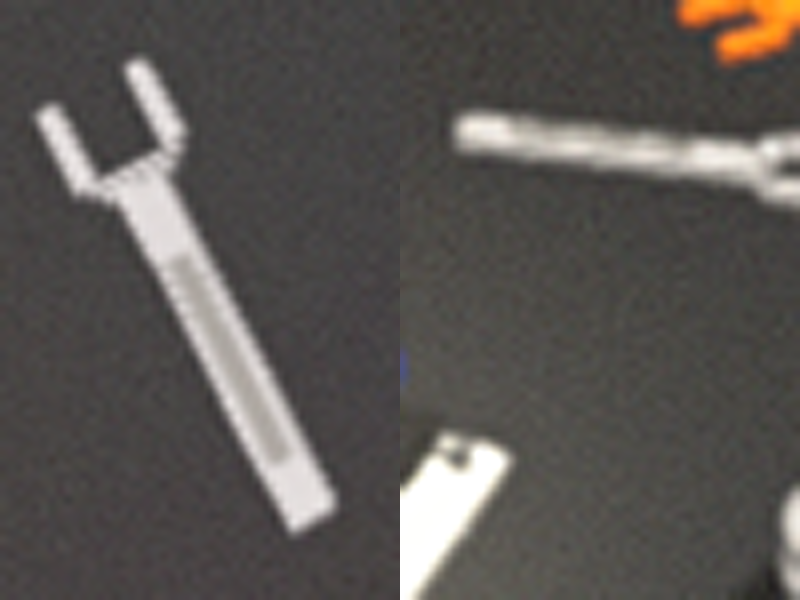

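View pics/c2.png

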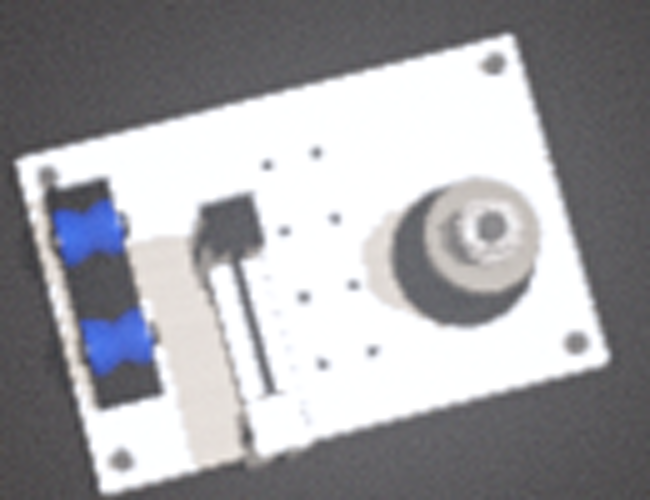

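View pics/c3.png

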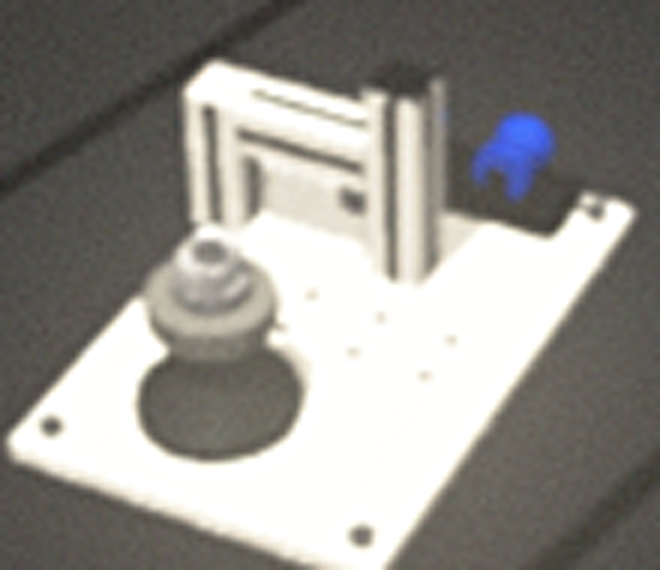

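The bare steel one is confirmed: prongs at top (136,189) and (147,183), handle end at (169,240). Jack button is at top (328,195) / scene (205,222). The post is on the +X side and the rail runs away from it towards the base.

```bash
python3 - <<'E'
from h import *
T='top0';S='scene0'
t=lambda x,y,s,ox,oy:((x+.5)/s-.5+ox,(y+.5)/s-.5+oy)
c1=lambda x,y:t(x,y,8,130,175); c1s=lambda x,y:t(x-400,y,8,262,158); c2=lambda x,y:t(x,y,5,230,150); c3=lambda x,y:t(x,y,6,170,180)
np.set_printoptions(precision=1,suppress=True)
tipL,tipR,end=c1(48,110),c1(137,63),c1(313,517)
P=[atz(T,p,10) for p in(tipL,tipR,end)]; print('tips,end',*P)
d=(P[2]-(P[0]+P[1])/2)[:2]; print('len',np.linalg.norm(d),'yaw',np.degrees(np.arctan2(d[1],d[0])))
print('end tri',tri([(T,end),(S,c1s(465,133))]), 'scene end z5',atz(S,c1s(465,133),5))
print('button',tri([(T,c2(491,227)),(S,c3(208,248))]), atz(T,c2(491,227),115),atz(S,c3(208,248),115))
print('post',tri([(T,c2(230,226)),(S,c3(405,80))]),atz(T,c2(230,226),132),atz(S,c3(405,80),132))
for n,p in dict(A=(15,158),B=(515,33),C=(608,360),D=(102,495)).items(): print(n,atz(T,c2(*p),12))
for n,p in dict(h1=(47,177),h2=(493,64),h3=(576,343),h4=(121,460)).items(): print(n,atz(T,c2(*p),12))
for n,p in dict(s1=(48,427),s2=(360,536),s3=(597,210)).items(): print(n,atz(S,c3(*p),12))
for n,p in dict(r1=(210,268),r2=(262,252),r3=(250,400),r4=(300,385)).items(): print(n,atz(T,c2(*p),96))
print(proj(T,atz(T,c2(491,227),115)))
E
```

```text
tips,end [608.6 301.6  10. ] [625.1 269.6  10. ] [458.3 205.9  10. ]
len 177.47830218425494 yaw -153.32168853408652
end tri (array([458.6, 206.7,   3.1]), [0.4, 0.4]) scene end z5 [460.1 204.    5. ]
button (array([ 555. , -237.1,  111.8]), [1.0, 1.0]) [ 555.1 -235.8  115. ] [ 557.1 -240.7  115. ]
post (array([556.5, -95. , 130.5]), [0.4, 0.4]) [556.5 -94.7 132. ] [557.6 -96.9 132. ]
A [621.6  19.9  12. ]
B [ 688.7 -275.7   12. ]
C [ 493.9 -317.7   12. ]
D [424.9 -24.8  12. ]
h1 [609.8   1.6  12. ]
h2 [ 670.3 -261.7   12. ]
h3 [ 504.2 -299.9   12. ]
h4 [444.4 -36.2  12. ]
s1 [ 499.9 -300.8   12. ]
s2 [ 666.4 -262.    12. ]
s3 [606.2   3.7  12. ]
r1 [540.1 -85.6  96. ]
r2 [ 548.1 -114.2   96. ]
r3 [ 467.8 -104.4   96. ]
r4 [ 475.1 -131.6   96. ]
[327.8 195. ]
```

Plate and holes give the handle direction as about 102.9°. Jack axis is at about (555,-236), and the post sits about 138 mm along and 33 mm to the -y side, so the gap is about 9 mm. Spanner grip is at about (548,251), handle yaw -153°. Moving over to the spanner.

Call:
carry_out(
  commands=[
    [[0.07,0.025,0,0,0,0,1],[0.07,0.025,0,0,0,0,1],[0.07,0.025,0,0,0,0,1],[0.07,0.025,0,0,0,0,1],[0.07,0.025,0,0,0,0,1],[0.07,0.025,0,0,0,0,1],[0.07,0.025,0,0,0,0,1],[0.04,-0.077,0,0,0,0,1],[0.04,-0.077,0,0,0,0,1],[0.04,-0.077,0,0,0,0,1],[0.04,-0.077,0,0,0,0,1],[0.04,-0.077,0,0,0,0,1],[0.04,-0.077,0,0,0,0,1],[0.04,-0.077,0,0,0,0,1],[0.04,-0.077,0,0,0,0,1],[0.04,-0.077,0,0,0,0,1],[0.04,-0.077,0,0,0,0,1],[0.04,-0.077,0,0,0,0,1],[0.04,-0.077,0,0,0,0,1],[0.04,-0.077,0,0,0,0,1]],
  ],
  grip_force=40,
)

```text
t: 2.1
tool_pos: [521.5, 39.7, 230.9]
orientation: [0.986, 0.168, -0.0, 0.0]
ft_force: [1.3, -0.3, -0.2]
gripper_width: 0.997
```

Call:
carry_out(
  commands=[
    [[0.04,-0.077,0,0,0,0,1],[0.04,-0.077,0,0,0,0,1],[0.04,-0.077,0,0,0,0,1],[0.04,-0.077,0,0,0,0,1],[0,0,0,0,0,-0.047,1],[0,0,0,0,0,-0.047,1],[0,0,0,0,0,-0.047,1],[0,0,0,0,0,-0.047,1],[0,0,0,0,0,-0.047,1],[0,0,0,0,0,-0.047,1],[0,0,0,0,0,-0.047,1],[0,0,0,0,0,-0.047,1],[0,0,0,0,0,-0.047,1],[0,0,0,0,0,-0.047,1],[0,0,0,0,0,-0.047,1],[0,0,0,0,0,-0.047,1],[0,0,0,0,0,-0.047,1],[0,0,0,0,0,-0.047,1],[0,0,0,0,0,-0.047,1],[0,0,0,0,0,-0.047,1]],
  ],
)

```text
t: 4.1
tool_pos: [546.0, 209.5, 230.6]
orientation: [0.216, 0.976, -0.0, -0.001]
ft_force: [0.4, 0.2, -0.3]
gripper_width: 0.998
```

Call:
carry_out(
  commands=[
    [[0,0,0,0,0,-0.047,1],[0,0,0,0,0,-0.047,1],[0,0,0,0,0,-0.047,1],[0,0,0,0,0,-0.047,1],[0,0,0,0,0,-0.047,1],[0,0,0,0,0,-0.047,1],[0,0,0,0,0,0,1],[0,0,0,0,0,0,1],[0,0,0,0,0,0,1]],
  ],
)

```text
t: 5.0
tool_pos: [546.2, 209.7, 231.1]
orientation: [-0.219, 0.976, -0.0, -0.0]
ft_force: [-0.1, -0.9, 0.2]
gripper_width: 0.999
```

```bash
cat >> h.py <<'E'
def st():
    s=status.state(); x,y,z,w=s['orientation']
    from scipy.spatial.transform import Rotation as Ro
    R=Ro.from_quat(s['orientation']).as_matrix(); return s,np.array(s['tool_pos']),R,np.degrees(np.arctan2(R[1,0],R[0,0]))
def show():
    s,p,R,y=st(); print('t',round(s['t'],2),'p',np.round(p,1),'yaw',round(y,2),'tilt',np.round(R[:2,2],4),'F',np.round(s['ft_force'],1),'M',np.round(s['wrist_torque'],3),'g',round(s['gripper_width'],3),'q7',round(s['joint_pos'][6],2))
def to(X,yaw):
    s,p,R,y=st(); d=R.T@(np.array(X,float)-p)/500; dy=(yaw-y+180)%360-180
    print('shift units',np.round(d,4),'turn z units',round(-dy/180,4))
E
python3 -c "
from h import *
show(); to((548,251,60),206.7)"
```

```text
t 5.0 p [546.2 209.7 231.1] yaw -154.65 tilt [-0.0003 -0.0005] F [-0.1 -0.9  0.2] M [-0.038 -0.002 -0.027] g 0.999 q7 1.23
shift units [-0.0387  0.0732  0.3421] turn z units -0.0075
```

Call:
carry_out(
  commands=[
    [[-0.0129,0.0244,0.06,0,0,-0.0075,1],[-0.0129,0.0244,0.06,0,0,0,1],[-0.0129,0.0244,0.06,0,0,0,1],[0,0,0.06,0,0,0,1],[0,0,0.06,0,0,0,1],[0,0,0.04,0,0,0,1],[0,0,0,0,0,0,1],[0,0,0,0,0,0,1]],
  ],
)

```text
t: 5.8
tool_pos: [547.5, 251.5, 61.7]
orientation: [-0.232, 0.973, 0.0, 0.0]
ft_force: [0.4, 0.7, 0.4]
gripper_width: 1.001
```

```bash
python3 - <<'E'
from h import *
show(); snap('top','t1');snap('scene','s1')
a=cv2.imread('pics/t1.png');b=cv2.imread('pics/s1.png')
r=lambda im,x,y,w,h,s:cv2.resize(im[y:y+h,x:x+w],None,fx=s,fy=s,interpolation=cv2.INTER_CUBIC)
cv2.imwrite('pics/c4.png',np.hstack([r(a,120,170,66,84,6),r(b,255,130,66,84,6)]))
print(proj('t1',st()[1]),proj('s1',st()[1]))
E
```

```text
t 5.8 p [547.5 251.5  61.7] yaw -153.22 tilt [0.0001 0.0001] F [0.4 0.7 0.4] M [ 0.004 -0.039  0.03 ] g 1.001 q7 1.09
[148.98554553 205.50792893] [298.10782766 163.33936755]
```

View pics/c4.png

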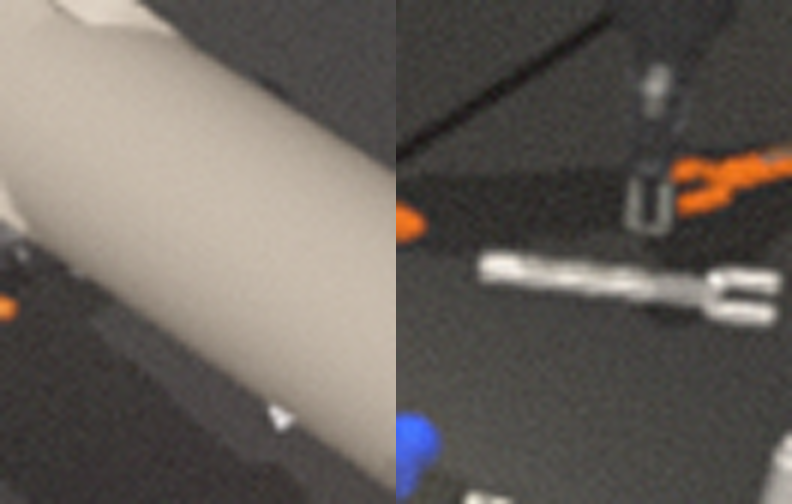

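The top view is blocked by the forearm. The scene crop shows the gripper above the handle of the steel spanner (grip at about (297,178)). Descending and gripping.

Call:
carry_out(
  commands=[
    [[0,0,0.03,0,0,0,1],[0,0,0.03,0,0,0,1],[0,0,0.03,0,0,0,1],[0,0,0.015,0,0,0,1],[0,0,0.0104,0,0,0,1],[0,0,0,0,0,0,1],[0,0,0,0,0,0,0],[0,0,0,0,0,0,0],[0,0,0,0,0,0,0],[0,0,0,0,0,0,0],[0,0,0,0,0,0,0],[0,0,0,0,0,0,0],[0,0,0,0,0,0,0],[0,0,0,0,0,0,0],[0,0,0,0,0,0,0],[0,0,0,0,0,0,0],[0,0,0,0,0,0,0]],
  ],
  grip_force=60,
)

```text
t: 7.6
tool_pos: [547.6, 251.6, 4.2]
orientation: [-0.232, 0.973, 0.0, 0.0]
ft_force: [-0.4, 0.5, 5.6]
gripper_width: 0.183
```

```bash
python3 -c "
from h import *
show()"
```

```text
t 7.6 p [547.6 251.6   4.2] yaw -153.17 tilt [0.0006 0.0003] F [-0.4  0.5  5.6] M [-0.15   0.182  0.035] g 0.183 q7 1.05
```

Call:
carry_out(
  commands=[
    [[0,0,-0.02,0,0,0,0],[0,0,-0.04,0,0,0,0],[0,0,-0.05,0,0,0,0],[0,0,-0.05,0,0,0,0],[0,0,-0.05,0,0,0,0],[0,0,-0.05,0,0,0,0],[0,0,-0.04,0,0,0,0],[0,0,0,0,0,0.03,0],[0,0,0,0,0,0.042,0],[0,0,0,0,0,0.042,0],[0,0,0,0,0,0.042,0],[0,0,0,0,0,0.042,0],[0,0,0,0,0,0.042,0],[0,0,0,0,0,0.042,0],[0,0,0,0,0,0.042,0],[0,0,0,0,0,0.042,0],[0,0,0,0,0,0.042,0],[0,0,0,0,0,0.042,0],[0,0,0,0,0,0.042,0],[0,0,0,0,0,0.042,0]],
  ],
)

```text
t: 9.6
tool_pos: [546.7, 251.0, 152.9]
orientation: [0.571, 0.821, -0.001, -0.0]
ft_force: [-0.1, -0.7, -1.7]
gripper_width: 0.182
```

Call:
carry_out(
  commands=[
    [[0,0,0,0,0,0.042,0],[0,0,0,0,0,0.03,0],[0,0,0,0,0,0,0],[0,0,0,0,0,0,0]],
  ],
)

```text
t: 10.0
tool_pos: [546.9, 251.2, 153.1]
orientation: [0.657, 0.754, -0.001, -0.0]
ft_force: [0.8, 0.3, -2.3]
gripper_width: 0.185
```

```bash
python3 -c "
from h import *
show(); to((540.5,-172.6,150),102.87)
"
```

```text
t 10.0 p [546.9 251.2 153.1] yaw 97.88 tilt [-0.0009 -0.0006] F [ 0.8  0.3 -2.3] M [ 0.001 -0.     0.019] g 0.185 q7 -0.55
shift units [-0.8378 -0.129   0.0068] turn z units -0.0277
```

Call:
carry_out(
  commands=[
    [[-0.05,-0.0077,0,0,0,0,0],[-0.0716,-0.011,0,0,0,0,0],[-0.0716,-0.011,0,0,0,0,0],[-0.0716,-0.011,0,0,0,0,0],[-0.0716,-0.011,0,0,0,0,0],[-0.0716,-0.011,0,0,0,0,0],[-0.0716,-0.011,0,0,0,0,0],[-0.0716,-0.011,0,0,0,0,0],[-0.0716,-0.011,0,0,0,0,0],[-0.0716,-0.011,0,0,0,0,0],[-0.0716,-0.011,0,0,0,0,0],[-0.0716,-0.0115,0,0,0,0,0],[0,0,0,0,0,-0.0277,0],[0,0,0,0,0,0,0],[0,0,0,0,0,0,0],[0,0,0,0,0,0,0]],
  ],
)

```text
t: 11.6
tool_pos: [540.1, -170.4, 153.7]
orientation: [0.623, 0.782, 0.0, -0.0]
ft_force: [-0.5, 0.1, -1.1]
gripper_width: 0.19
```

```bash
python3 - <<'E'
from h import *
show(); to((540.5,-172.6,150),102.87); snap('top','t2');snap('scene','s2')
a=cv2.imread('pics/t2.png');b=cv2.imread('pics/s2.png')
r=lambda im,x,y,w,h,s:cv2.resize(im[y:y+h,x:x+w],None,fx=s,fy=s,interpolation=cv2.INTER_CUBIC)
cv2.imwrite('pics/c5.png',np.hstack([r(a,255,150,100,100,4),r(b,170,150,100,100,4)]))
print(proj('t2',st()[1]),proj('s2',st()[1]))
E
```

```text
t 11.6 p [ 540.1 -170.4  153.7] yaw 102.87 tilt [0.0001 0.001 ] F [-0.5  0.1 -1.1] M [-0.012  0.029  0.001] g 0.19 q7 0.31
shift units [-0.0044 -0.0001  0.0073] turn z units 0.0
[305.78946834 198.75108821] [215.84245972 196.19969452]
```

View pics/c5.png

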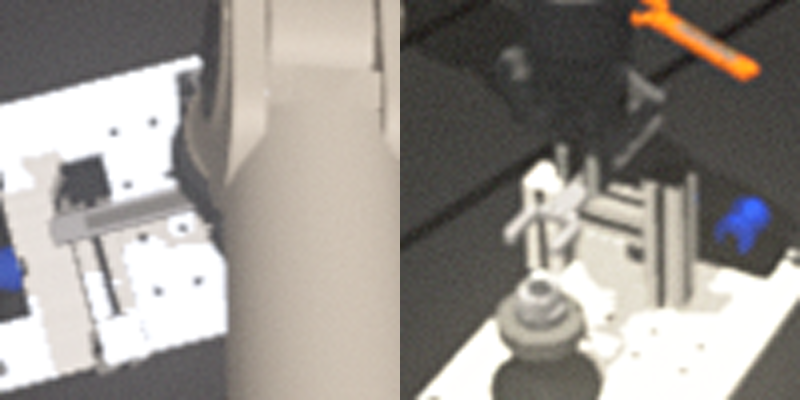

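Top: the forearm hides the jack, but the handle end shows at about (270,207). Scene: the jaw shows at about (206,204), with the jack just below at (205,222). I'll overlay model outlines to measure the offset.

```bash
cat >> h.py <<'E'
def crop(f,x,y,w,h,s,polys):
    im=cv2.imread(f'pics/{f}.png'); r=cv2.resize(im[y:y+h,x:x+w],None,fx=s,fy=s,interpolation=cv2.INTER_CUBIC)
    for P,col in polys:
        q=np.array([proj(f,p) for p in P]); q=((q-[x,y]+.5)*s-.5); cv2.polylines(r,[np.round(q*8).astype(np.int32)],False,col,1,cv2.LINE_AA,3)
    return r
def circ(c,rad,z): a=np.linspace(0,2*np.pi,60); return [(c[0]+rad*np.cos(t),c[1]+rad*np.sin(t),z) for t in a]
def span(c,yaw,z): # c=jaw centre, outline at height z
    L=[(-14.5,-13.8),(19.5,-13.8),(19.5,13.8),(-14.5,13.8),(-14.5,22),(25,22),(33,9),(165,9),(165,-9),(33,-9),(25,-22),(-14.5,-22),(-14.5,-13.8)]
    a=np.radians(yaw);return [(c[0]+x*np.cos(a)-y*np.sin(a),c[1]+x*np.sin(a)+y*np.cos(a),z) for x,y in L]
def rect(c,w,h,yaw,z):
    a=np.radians(yaw);return [(c[0]+x*np.cos(a)-y*np.sin(a),c[1]+x*np.sin(a)+y*np.cos(a),z) for x,y in np.array([(1,1),(1,-1),(-1,-1),(-1,1),(1,1)])*[w/2,h/2]]
E
python3 - <<'E'
from h import *
p=st()[1]; a=np.radians(102.87); u=np.array([np.cos(a),np.sin(a)])
jaw=p[:2]-65*u; zt=p[2]-4.2+10
S=[(span(jaw,102.87,zt),(0,0,255))]
J=(555.1,-235.8)
C=[(circ(J,32,86),(0,0,255)),(circ(J,18,96),(0,255,0)),(rect(J,25,26,102.87,106),(255,0,0))]
A=crop('t2',262,180,50,40,8,S); B=crop('t0' if 0 else 'top0',305,175,48,40,8,C); D=crop('s2',185,185,50,30,8,S); E=crop('s2',185,205,48,30,8,C)
cv2.imwrite('pics/c6.png',np.vstack([np.hstack([A,B]),np.hstack([D,E])]))
E
```

```text
(no output)
```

View pics/c6.png

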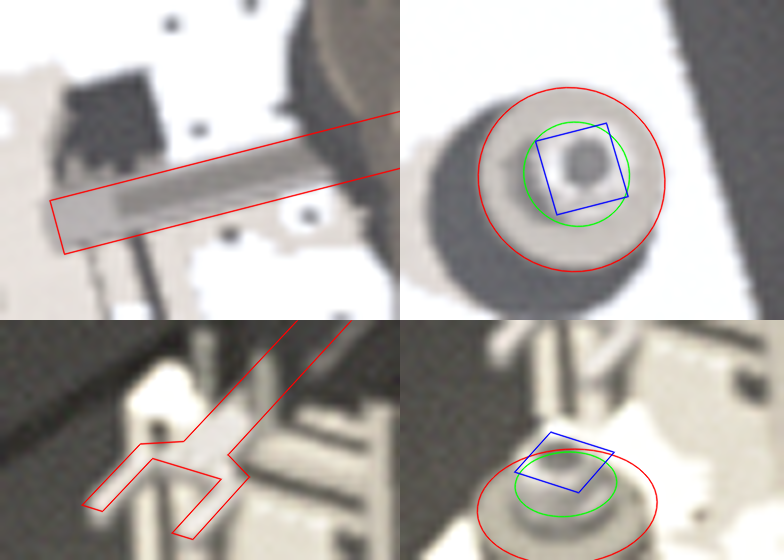

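The outlines match well in the top view: ring centred at (555.1,-235.8), spanner straight in hand with the end where predicted. Scene agrees to within about 1 px. Lowering in stages.

Call:
carry_out(
  commands=[
    [[-0.0041,0,0.02,0,0,0,0],[0,0,0.02,0,0,0,0],[0,0,0.0234,0,0,0,0],[0,0,0,0,0,0,0],[0,0,0,0,0,0,0]],
  ],
)

```text
t: 12.2
tool_pos: [539.8, -174.2, 121.1]
orientation: [0.624, 0.781, -0.0, -0.001]
ft_force: [-1.1, 0.8, -1.8]
gripper_width: 0.183
```

```bash
python3 - <<'E'
from h import *
show(); to((540.6,-172.4,112),102.87)
E
```

```text
t 12.2 p [ 539.8 -174.2  121.1] yaw 102.74 tilt [-0.0016  0.0006] F [-1.1  0.8 -1.8] M [-0.011 -0.057 -0.061] g 0.183 q7 0.3
shift units [0.0031 0.0025 0.0181] turn z units -0.0007
```

```bash
cat >> h.py <<'E'
def avg(n=8):
    L=[]
    for i in range(n):
        s,p,R,y=st(); L.append(np.r_[p,y,s['ft_force'],s['wrist_torque'],s['t'],s['joint_pos'][6]]); capture('top')
    L=np.array(L); print('mean',np.round(L.mean(0),3).tolist(),'\nstd',np.round(L.std(0),3).tolist()); return L.mean(0)
E
python3 - <<'E'
from h import *
m=avg(6); 
E
```

```text
mean [540.49, -174.35, 122.029, 102.736, -0.038, 0.226, -1.676, -0.022, -0.009, -0.01, 12.325, 0.299] 
std [0.364, 0.075, 0.503, 0.002, 0.583, 0.511, 0.135, 0.018, 0.039, 0.031, 0.085, 0.0]
```

```bash
python3 - <<'E'
from h import *
show(); snap('top','t3');snap('scene','s3')
p=np.array([540.5,-174.35,122.0]); a=np.radians(102.74); u=np.array([np.cos(a),np.sin(a)])
jaw=p[:2]-65*u; zt=p[2]-4.2+10
S=[(span(jaw,102.74,zt),(0,0,255))]
J=(555.1,-235.8)
C=[(circ(J,32,86),(0,0,255)),(circ(J,11,115),(0,255,0)),(span(jaw,102.74,zt-10),(255,0,0))]
A=crop('t3',262,180,50,40,8,S); D=crop('s3',185,195,48,40,8,S);E=crop('s3',185,195,48,40,8,C);B=crop('s3',185,195,48,40,8,[])
cv2.imwrite('pics/c7.png',np.vstack([np.hstack([A[:,:384],B]),np.hstack([D,E])])[:600])
E
```

```text
t 12.5 p [ 540.6 -174.4  122.4] yaw 102.73 tilt [ 0.001  -0.0003] F [ 0.5  0.7 -2.3] M [-0.074  0.009  0.029] g 0.183 q7 0.3
```

View pics/c7.png

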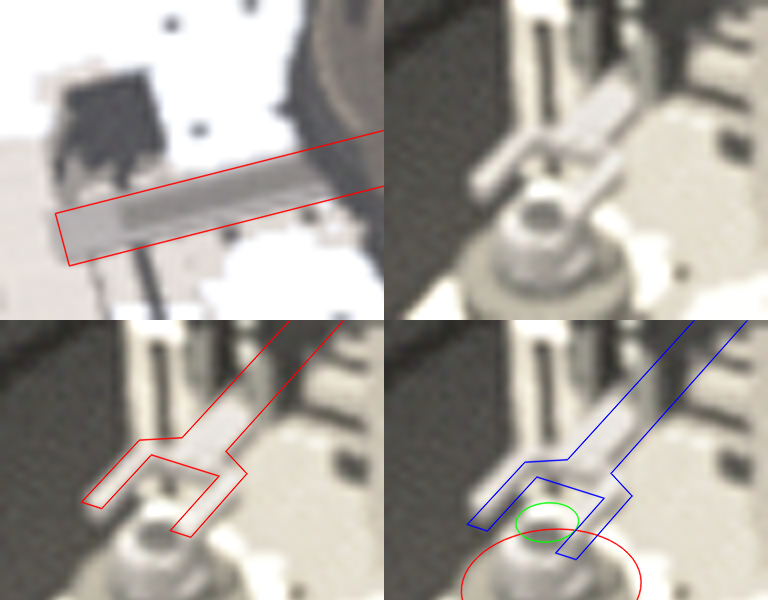

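The top outline matches. In the scene view the jaw straddles the button, and the hole at about (205,222) lies between the prongs. I'll trim 0.7 mm sideways and lower onto the lead-in, checking force.

Call:
carry_out(
  commands=[
    [[0,0.0014,0.004,0,0,0,0],[0,0,0.004,0,0,0,0],[0,0,0.004,0,0,0,0],[0,0,0.004,0,0,0,0],[0,0,0.004,0,0,0,0],[0,0,0,0,0,0,0],[0,0,0,0,0,0,0]],
  ],
)

```text
t: 13.3
tool_pos: [540.9, -174.2, 111.8]
orientation: [0.624, 0.781, -0.0, -0.0]
ft_force: [0.4, 0.1, -2.0]
gripper_width: 0.178
```

```bash
python3 - <<'E'
from h import *
m=avg(4); 
E
```

```text
mean [541.019, -174.216, 111.94, 102.735, 0.329, 0.231, -2.017, -0.029, -0.006, 0.013, 13.375, 0.294] 
std [0.048, 0.007, 0.058, 0.002, 0.243, 0.46, 0.181, 0.042, 0.009, 0.029, 0.056, 0.0]
```

No contact at underside 107.7, so the jaw is around the lead-in. Continuing onto the flats.

Call:
carry_out(
  commands=[
    [[0,0,0.003,0,0,0,0],[0,0,0.003,0,0,0,0],[0,0,0.003,0,0,0,0],[0,0,0,0,0,0,0]],
  ],
)

```text
t: 13.9
tool_pos: [540.7, -174.2, 107.0]
orientation: [0.624, 0.781, -0.0, -0.0]
ft_force: [0.4, 0.0, -2.0]
gripper_width: 0.182
```

```bash
python3 - <<'E'
from h import *
m=avg(3); 
E
```

```text
mean [540.759, -174.162, 107.122, 102.736, -0.033, 0.051, -1.741, -0.012, 0.014, -0.018, 13.95, 0.291] 
std [0.088, 0.008, 0.103, 0.002, 0.301, 0.182, 0.398, 0.013, 0.027, 0.047, 0.041, 0.0]
```

Call:
carry_out(
  commands=[
    [[0,0,0.004,0,0,0,0],[0,0,0.004,0,0,0,0],[0,0,0.004,0,0,0,0],[0,0,0,0,0,0,0]],
  ],
)

```text
t: 14.45
tool_pos: [540.7, -174.1, 100.9]
orientation: [0.624, 0.781, -0.0, -0.0]
ft_force: [-0.1, 0.8, -2.6]
gripper_width: 0.184
```

```bash
python3 - <<'E'
from h import *
m=avg(3); 
E
```

```text
mean [540.812, -174.124, 101.109, 102.739, -0.724, 0.127, -2.489, -0.001, 0.056, 0.01, 14.5, 0.288] 
std [0.063, 0.011, 0.131, 0.002, 0.51, 0.486, 0.414, 0.008, 0.017, 0.033, 0.041, 0.0]
```

Call:
carry_out(
  commands=[
    [[0,0,0.002,0,0,0,0],[0,0,0,0,0,0,0],[0,0,0,0,0,0,0.3],[0,0,0,0,0,0,0.5],[0,0,0,0,0,0,0.7],[0,0,0,0,0,0,1],[0,0,0,0,0,0,1],[0,0,0,0,0,0,1],[0,0,0,0,0,0,1],[0,0,0,0,0,0,1],[0,0,0,0,0,0,1],[0,0,0,0,0,0,1]],
  ],
)

```text
t: 15.8
tool_pos: [540.9, -174.2, 100.4]
orientation: [0.624, 0.781, -0.0, -0.0]
ft_force: [-0.2, 1.0, -0.7]
gripper_width: 1.003
```

```bash
python3 - <<'E'
from h import *
m=avg(3); 
E
```

```text
mean [540.924, -174.225, 100.382, 102.733, 0.264, 0.446, -0.291, 0.023, 0.011, -0.021, 15.85, 0.288] 
std [0.008, 0.014, 0.012, 0.003, 0.315, 0.774, 0.335, 0.044, 0.024, 0.017, 0.041, 0.0]
```

Released. Raising and moving above the jack, then looking.

Call:
carry_out(
  commands=[
    [[0,0,-0.02,0,0,0,1],[0,0,-0.04,0,0,0,1],[0,0,-0.06,0,0,0,1],[0,0,-0.06,0,0,0,1],[0,0,-0.05,0,0,0,1],[0,0,-0.04,0,0,0,1],[-0.032,0,0,0,0,0,1],[-0.042,0.0005,0,0,0,0,1],[-0.0524,0,0,0,0,0,1],[0,0,0,0,0,-0.0445,1],[0,0,0,0,0,-0.0445,1],[0,0,0,0,0,-0.0445,1],[0,0,0,0,0,-0.0445,1],[0,0,0,0,0,-0.0445,1],[0,0,0,0,0,-0.0445,1],[0,0,0,0,0,0,1],[0,0,0,0,0,0,1],[0,0,0,0,0,0,1],[0,0,0,0,0,0,1]],
  ],
)

```text
t: 17.85
tool_pos: [555.1, -236.0, 235.3]
orientation: [0.253, 0.968, -0.0, -0.0]
ft_force: [-0.2, 0.7, 0.2]
gripper_width: 1.0
```

```bash
python3 - <<'E'
from h import *
m=avg(4); to((555.1,-235.8,130),150.87)
snap('top','t4');snap('scene','s4')
J=(555.1,-235.8)
A=crop('t4',262,180,50,40,8,[(span(J,102.87,106),(0,0,255))])
B=crop('s4',185,195,48,40,8,[]);D=crop('s4',185,195,48,40,8,[(span(J,102.87,106),(0,0,255)),(circ(J,32,86),(0,255,0))])
C=crop('t4',150,130,200,160,2,[])[:,:384]
cv2.imwrite('pics/c8.png',np.vstack([np.hstack([A[:,:384],B]),np.hstack([C,D])])[:600])
E
```

```text
mean [555.113, -235.876, 235.373, 150.748, -0.108, 0.043, -0.234, 0.013, -0.021, 0.031, 17.925, 1.206] 
std [0.038, 0.095, 0.079, 0.02, 0.066, 0.546, 0.419, 0.023, 0.02, 0.031, 0.056, 0.0]
shift units [ 1.000e-04 -0.000e+00  2.109e-01] turn z units -0.0005
```

View pics/c8.png

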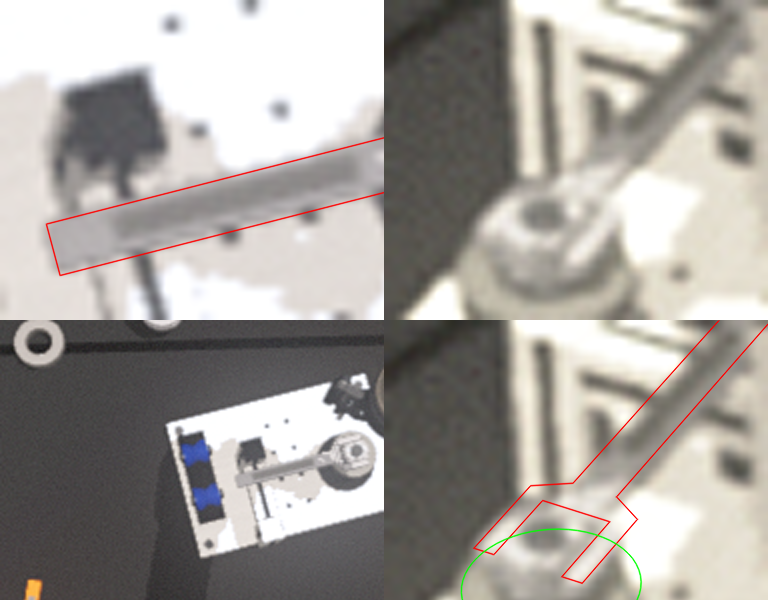

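The top view shows the spanner seated on the jack with its handle over the rail beside the post, at (268,208). It runs a little closer to the post than the model outline. Now the ring: descend with fingers either side of the handle, pre-rotated 48° anticlockwise.

Call:
carry_out(
  commands=[
    [[0,0,0.05,0,0,0,1],[0,0,0.06,0,0,0,1],[0,0,0.06,0,0,0,1],[0,0,0.06,0,0,0,1],[0,0,0.02,0,0,0,1],[0,0,0.02,0,0,0,1],[0,0,0.02,0,0,0,1],[0,0,0.02,0,0,0,1],[0,0,0.02,0,0,0,1],[0,0,0.02,0,0,0,1],[0,0,0.0128,0,0,0,1],[0,0,0,0,0,0,1],[0,0,0,0,0,0,1],[0,0,0,0,0,0,1]],
  ],
)

```text
t: 19.55
tool_pos: [555.6, -235.9, 54.5]
orientation: [0.252, 0.968, -0.0, 0.001]
ft_force: [1.0, -1.0, -0.2]
gripper_width: 0.999
```

```bash
python3 - <<'E'
from h import *
m=avg(4)
E
```

```text
mean [555.595, -235.905, 54.556, 150.793, 0.095, -0.33, -0.289, -0.015, 0.004, 0.011, 19.625, 1.121] 
std [0.059, 0.013, 0.043, 0.001, 0.661, 0.603, 0.277, 0.018, 0.012, 0.033, 0.056, 0.0]
```

Clear. Now closing on the ring.

Call:
carry_out(
  commands=[
    [[0,0,0,0,0,0,0.85],[0,0,0,0,0,0,0.78],[0,0,0,0,0,0,0.7],[0,0,0,0,0,0,0.6],[0,0,0,0,0,0,0.5],[0,0,0,0,0,0,0.5],[0,0,0,0,0,0,0.5],[0,0,0,0,0,0,0.5]],
  ],
  grip_force=40,
)

```text
t: 20.55
tool_pos: [554.4, -237.4, 54.7]
orientation: [0.252, 0.968, -0.001, -0.0]
ft_force: [-3.4, -2.1, 5.3]
gripper_width: 0.731
```

```bash
python3 - <<'E'
from h import *
m=avg(5);show()
E
```

```text
mean [554.446, -237.351, 54.657, 150.751, -3.335, -2.063, 5.548, -0.561, 0.725, 0.058, 20.65, 1.121] 
std [0.009, 0.011, 0.008, 0.002, 0.587, 0.305, 0.285, 0.047, 0.016, 0.024, 0.071, 0.0]
t 20.8 p [ 554.4 -237.4   54.7] yaw 150.75 tilt [-0.0011 -0.0024] F [-3.9 -1.8  5.4] M [-0.565  0.809  0.095] g 0.734 q7 1.12
```

Gripped at 0.73 (62-64 mm). The ring pulled the tool 1.8 mm along tool -y, so I'll recentre. Low grip acts as a torque limiter for the run-down. The first 0.3 rad is free.

Call:
carry_out(
  commands=[
    [[0,-0.0037,0,0,0,0,0.5],[0,0,0,0,0,0.0155,0.5],[0,0,0,0,0,0.0155,0.5],[0,0,0,0,0,0.0155,0.5],[0,0,0,0,0,0.0155,0.5],[0,0,0,0,0,0.0155,0.5],[0,0,0,0,0,0.0155,0.5],[0,0,0,0,0,0,0.5],[0,0,0,0,0,0,0.5]],
  ],
  grip_force=25,
)

```text
t: 21.7
tool_pos: [554.4, -237.3, 54.6]
orientation: [0.39, 0.921, -0.0, 0.0]
ft_force: [-2.3, 0.3, 5.9]
gripper_width: 0.733
```

```bash
cat >> h.py <<'E'
def tq(n=6):
    L=[]
    for i in range(n):
        capture('top'); s,p,R,y=st(); L.append(np.r_[p,y,s['ft_force'],s['wrist_torque']])
    L=np.array(L);m=L.mean(0); yt=st()[2][:,1];xt=st()[2][:,0]
    print('t',round(status.state()['t'],2),'p',np.round(m[:3],2),'yaw',round(m[3],3),'Fx_t',round(m[4:7]@xt,1),'Fy_t',round(m[4:7]@yt,1),'Fz',round(m[6],1),'M',np.round(m[7:],3),'+-',round(L[:,9].std()/n**.5,3),'g',round(status.state()['gripper_width'],3))
E
python3 -c "
from h import *
tq()"
```

```text
t 22.0 p [ 554.45 -237.3    54.65] yaw 134.076 Fx_t 1.6 Fy_t -1.6 Fz 5.6 M [-0.197  0.549 -0.093] +- 0.012 g 0.734
```

Call:
carry_out(
  commands=[
    [[0,0,0,0,0,0.011,0.5],[0,0,0,0,0,0.011,0.5],[0,0,0,0,0,0,0.5]],
  ],
)

```text
t: 22.3
tool_pos: [554.5, -237.3, 54.7]
orientation: [0.422, 0.907, -0.0, 0.0]
ft_force: [-2.5, 0.9, 5.6]
gripper_width: 0.734
```

```bash
python3 -c "
from h import *
tq()"
```

```text
t 22.6 p [ 554.46 -237.3    54.67] yaw 130.114 Fx_t 1.1 Fy_t -1.5 Fz 6.1 M [-0.151  0.577 -0.07 ] +- 0.012 g 0.734
```

Call:
carry_out(
  commands=[
    [[0,0,0,0,0,0.011,0.5],[0,0,0,0,0,0.011,0.5],[0,0,0,0,0,0,0.5]],
  ],
)

```text
t: 22.9
tool_pos: [554.5, -237.2, 54.7]
orientation: [0.453, 0.892, 0.0, 0.0]
ft_force: [-1.5, -0.0, 5.4]
gripper_width: 0.734
```

```bash
python3 -c "
from h import *
tq(); print(status.state()['joint_efforts'].round(3))"
```

```text
t 23.2 p [ 554.46 -237.28   54.65] yaw 126.155 Fx_t 0.9 Fy_t -1.7 Fz 5.2 M [-0.149  0.576 -0.084] +- 0.013 g 0.735
[ -0.589 -42.417  -6.783 -18.472  -0.168  -0.825   0.078]
```

Call:
carry_out(
  commands=[
    [[0,0,0,0,0,0.011,0.5],[0,0,0,0,0,0.011,0.5],[0,0,0,0,0,0,0.5]],
  ],
)

```text
t: 23.5
tool_pos: [554.5, -237.3, 54.6]
orientation: [0.483, 0.875, 0.0, 0.0]
ft_force: [-1.7, 0.4, 5.5]
gripper_width: 0.734
```

```bash
python3 -c "
from h import *
tq(); print(status.state()['joint_efforts'].round(3))"
```

```text
t 23.8 p [ 554.46 -237.27   54.65] yaw 122.194 Fx_t 1.1 Fy_t -1.8 Fz 5.7 M [-0.15   0.573 -0.081] +- 0.011 g 0.737
[ -0.578 -42.466  -6.561 -18.512  -0.162  -0.823   0.078]
```

Joint 7 effort (0.078) tracks |Mz| with little noise, so it's a good torque gauge. Running torque is 0.08 N m. Continuing.

Call:
carry_out(
  commands=[
    [[0,0,0,0,0,0.012,0.5],[0,0,0,0,0,0.012,0.5],[0,0,0,0,0,0,0.5]],
  ],
)

```text
t: 24.1
tool_pos: [554.5, -237.3, 54.6]
orientation: [0.516, 0.856, 0.0, 0.0]
ft_force: [-1.2, 0.8, 5.6]
gripper_width: 0.734
```

```bash
echo "
def q():
    tq(3); print('E7',status.state()['joint_efforts'][6].round(3))" >> h.py; python3 -c "
from h import *
q()"
```

```text
t 24.25 p [ 554.47 -237.24   54.64] yaw 117.874 Fx_t 1.0 Fy_t -1.5 Fz 5.4 M [-0.115  0.572 -0.08 ] +- 0.012 g 0.734
E7 0.079
```

Call:
carry_out(
  commands=[
    [[0,0,0,0,0,0.012,0.5],[0,0,0,0,0,0.012,0.5],[0,0,0,0,0,0,0.5]],
  ],
)

```text
t: 24.55
tool_pos: [554.5, -237.2, 54.7]
orientation: [0.548, 0.836, 0.0, 0.0]
ft_force: [-1.4, -0.1, 5.9]
gripper_width: 0.735
```

```bash
python3 -c "
from h import *
q()"
```

```text
t 24.7 p [ 554.5  -237.22   54.66] yaw 113.556 Fx_t 0.4 Fy_t -1.6 Fz 5.4 M [-0.118  0.569 -0.11 ] +- 0.006 g 0.735
E7 0.079
```

Call:
carry_out(
  commands=[
    [[0,0,0,0,0,0.012,0.5],[0,0,0,0,0,0.012,0.5],[0,0,0,0,0,0,0.5]],
  ],
)

```text
t: 25.0
tool_pos: [554.5, -237.2, 54.7]
orientation: [0.579, 0.815, 0.0, 0.0]
ft_force: [-2.2, -0.4, 5.4]
gripper_width: 0.741
```

```bash
python3 -c "
from h import *
q()"
```

```text
t 25.15 p [ 554.48 -237.21   54.63] yaw 109.235 Fx_t 0.8 Fy_t -1.4 Fz 5.2 M [-0.081  0.579 -0.118] +- 0.02 g 0.738
E7 0.079
```

Call:
carry_out(
  commands=[
    [[0,0,0,0,0,0.012,0.5],[0,0,0,0,0,0.012,0.5],[0,0,0,0,0,0,0.5]],
  ],
)

```text
t: 25.45
tool_pos: [554.5, -237.2, 54.7]
orientation: [0.609, 0.793, 0.0, 0.0]
ft_force: [-1.2, 0.1, 6.4]
gripper_width: 0.735
```

```bash
python3 -c "
from h import *
q()"
```

```text
t 25.6 p [ 554.52 -237.2    54.65] yaw 104.914 Fx_t -0.0 Fy_t -1.6 Fz 5.4 M [-0.061  0.582 -0.064] +- 0.006 g 0.737
E7 0.079
```

Call:
carry_out(
  commands=[
    [[0,0,0,0,0,0.012,0.5],[0,0,0,0,0,0.012,0.5],[0,0,0,0,0,0,0.5]],
  ],
)

```text
t: 25.9
tool_pos: [554.5, -237.2, 54.7]
orientation: [0.639, 0.769, 0.0, 0.0]
ft_force: [-1.7, 0.4, 4.9]
gripper_width: 0.731
```

```bash
python3 -c "
from h import *
q()"
```

```text
t 26.05 p [ 554.54 -237.17   54.66] yaw 100.597 Fx_t 0.8 Fy_t -1.6 Fz 5.6 M [-0.062  0.59  -0.075] +- 0.012 g 0.734
E7 0.079
```

Call:
carry_out(
  commands=[
    [[0,0,0,0,0,0.012,0.5],[0,0,0,0,0,0.012,0.5],[0,0,0,0,0,0,0.5]],
  ],
)

```text
t: 26.35
tool_pos: [554.5, -237.2, 54.7]
orientation: [0.667, 0.745, 0.0, 0.0]
ft_force: [-1.6, 0.1, 5.7]
gripper_width: 0.734
```

```bash
python3 -c "
from h import *
q()"
```

```text
t 26.5 p [ 554.56 -237.18   54.65] yaw 96.276 Fx_t 0.4 Fy_t -1.4 Fz 5.6 M [-0.026  0.588 -0.094] +- 0.012 g 0.738
E7 0.079
```

Call:
carry_out(
  commands=[
    [[0,0,0,0,0,0.012,0.5],[0,0,0,0,0,0.012,0.5],[0,0,0,0,0,0,0.5]],
  ],
)

```text
t: 26.8
tool_pos: [554.6, -237.2, 54.7]
orientation: [0.695, 0.719, 0.0, 0.0]
ft_force: [-1.9, -1.3, 6.1]
gripper_width: 0.742
```

```bash
python3 -c "
from h import *
q()"
```

```text
t 26.95 p [ 554.57 -237.17   54.66] yaw 91.97 Fx_t 0.1 Fy_t -2.0 Fz 5.4 M [-0.02   0.6   -0.057] +- 0.004 g 0.738
E7 0.026
```

Call:
carry_out(
  commands=[
    [[0,0,0,0,0,0.006,0.5],[0,0,0,0,0,0.006,0.5],[0,0,0,0,0,0,0.5]],
  ],
)

```text
t: 27.25
tool_pos: [554.6, -237.2, 54.7]
orientation: [0.708, 0.706, 0.0, 0.0]
ft_force: [-1.0, 0.4, 5.2]
gripper_width: 0.738
```

```bash
python3 -c "
from h import *
q()"
```

```text
t 27.4 p [ 554.57 -237.15   54.65] yaw 89.823 Fx_t -0.1 Fy_t -1.6 Fz 5.4 M [-0.034  0.571  0.012] +- 0.006 g 0.732
E7 -0.027
```

The torque is shifting (E7 0.079 → 0.026 → -0.027). Negative is resistive, and the earlier positive value was friction holding against settle-back. Contact has begun and the barrel/spanner slack is being taken up. Smaller steps from here.

Call:
carry_out(
  commands=[
    [[0,0,0,0,0,0.002,0.5],[0,0,0,0,0,0.002,0.5],[0,0,0,0,0,0.002,0.5],[0,0,0,0,0,0,0.5]],
  ],
)

```text
t: 27.8
tool_pos: [554.6, -237.2, 54.6]
orientation: [0.715, 0.7, 0.0, 0.0]
ft_force: [-1.3, -1.1, 5.4]
gripper_width: 0.735
```

```bash
python3 -c "
from h import *
q()"
```

```text
t 27.95 p [ 554.58 -237.16   54.66] yaw 88.778 Fx_t -0.5 Fy_t -1.9 Fz 5.1 M [-0.038  0.578  0.153] +- 0.006 g 0.737
E7 -0.162
```

Call:
carry_out(
  commands=[
    [[0,0,0,0,0,0.0015,0.5],[0,0,0,0,0,0.0015,0.5],[0,0,0,0,0,0,0.5]],
  ],
  grip_force=60,
)

```text
t: 28.25
tool_pos: [554.6, -237.1, 54.8]
orientation: [0.718, 0.696, 0.0, 0.0]
ft_force: [-2.0, -0.8, 6.1]
gripper_width: 0.73
```

```bash
python3 -c "
from h import *
q()"
```

```text
t 28.4 p [ 554.59 -237.15   54.78] yaw 88.244 Fx_t -0.1 Fy_t -2.1 Fz 6.0 M [-0.007  0.601  0.192] +- 0.011 g 0.729
E7 -0.188
```

Call:
carry_out(
  commands=[
    [[0,0,0,0,0,0.0015,0.5],[0,0,0,0,0,0.0015,0.5],[0,0,0,0,0,0,0.5]],
  ],
)

```text
t: 28.7
tool_pos: [554.6, -237.2, 54.8]
orientation: [0.721, 0.693, 0.0, 0.0]
ft_force: [-0.9, 0.2, 5.3]
gripper_width: 0.728
```

```bash
python3 -c "
from h import *
q()"
```

```text
t 28.85 p [ 554.59 -237.16   54.79] yaw 87.705 Fx_t -0.4 Fy_t -1.9 Fz 6.1 M [-0.01   0.602  0.197] +- 0.01 g 0.732
E7 -0.189
```

Plateau at 0.19: the barrel and spanner are swinging towards the post. Going on.

Call:
carry_out(
  commands=[
    [[0,0,0,0,0,0.003,0.5],[0,0,0,0,0,0.003,0.5],[0,0,0,0,0,0,0.5]],
  ],
)

```text
t: 29.15
tool_pos: [554.6, -237.1, 54.8]
orientation: [0.728, 0.686, 0.0, 0.0]
ft_force: [-1.3, -0.1, 6.2]
gripper_width: 0.727
```

```bash
python3 -c "
from h import *
q()"
```

```text
t 29.3 p [ 554.6  -237.15   54.8 ] yaw 86.612 Fx_t -0.2 Fy_t -2.2 Fz 6.3 M [-0.036  0.622  0.122] +- 0.016 g 0.73
E7 -0.133
```

Call:
carry_out(
  commands=[
    [[0,0,0,0,0,0.002,0.5],[0,0,0,0,0,0.002,0.5],[0,0,0,0,0,0,0.5]],
  ],
)

```text
t: 29.6
tool_pos: [554.6, -237.1, 54.8]
orientation: [0.732, 0.681, 0.0, 0.0]
ft_force: [-3.0, 0.5, 6.6]
gripper_width: 0.736
```

```bash
python3 -c "
from h import *
q(); s=snap('top','t5'); a=crop('t5',255,170,100,70,4,[]); cv2.imwrite('pics/c9.png',a)"
```

```text
t 29.75 p [ 554.6  -237.15   54.79] yaw 85.899 Fx_t -0.8 Fy_t -1.6 Fz 6.3 M [0.012 0.58  0.169] +- 0.007 g 0.726
E7 -0.165
```

Call:
carry_out(
  commands=[
    [[0,0,0,0,0,0.002,0.5],[0,0,0,0,0,0.002,0.5],[0,0,0,0,0,0.0015,0.5],[0,0,0,0,0,0,0.5]],
  ],
)

```text
t: 30.2
tool_pos: [554.6, -237.2, 54.8]
orientation: [0.738, 0.675, 0.0, 0.0]
ft_force: [-2.9, -0.5, 6.6]
gripper_width: 0.73
```

```bash
python3 - <<'E'
from h import *
q(); snap('top','t6')
a=cv2.imread('pics/top0.png',0).astype(int)
im=[crop(f,262,188,36,34,10,[]) for f in('t4','t6')]
cv2.imwrite('pics/c9.png',np.hstack(im))
E
```

```text
t 30.35 p [ 554.59 -237.15   54.78] yaw 84.945 Fx_t -0.7 Fy_t -2.0 Fz 6.2 M [-0.061  0.644  0.313] +- 0.004 g 0.732
E7 -0.307
```

View pics/c9.png

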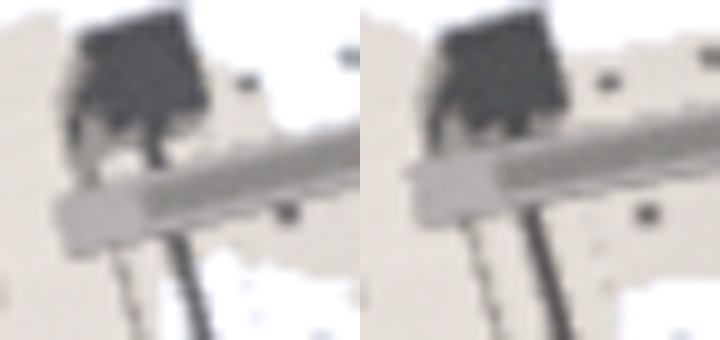

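The handle end swung from about (272,207) to (272,204), some 5 mm, and is now against the post. Torque is rising (0.31). Fine steps now.

Call:
carry_out(
  commands=[
    [[0,0,0,0,0,0.001,0.5],[0,0,0,0,0,0.001,0.5],[0,0,0,0,0,0,0.5]],
  ],
)

```text
t: 30.7
tool_pos: [554.6, -237.1, 54.8]
orientation: [0.74, 0.673, 0.0, 0.0]
ft_force: [-1.6, -0.1, 5.4]
gripper_width: 0.733
```

```bash
python3 -c "
from h import *
q()"
```

```text
t 30.85 p [ 554.59 -237.16   54.79] yaw 84.604 Fx_t -0.2 Fy_t -1.5 Fz 6.5 M [-0.053  0.609  0.375] +- 0.003 g 0.732
E7 -0.381
```

Call:
carry_out(
  commands=[
    [[0,0,0,0,0,0.001,0.5],[0,0,0,0,0,0.001,0.5],[0,0,0,0,0,0.001,0.5],[0,0,0,0,0,0,0.5]],
  ],
)

```text
t: 31.25
tool_pos: [554.6, -237.1, 54.8]
orientation: [0.743, 0.67, 0.0, 0.0]
ft_force: [-1.9, 0.1, 5.9]
gripper_width: 0.73
```

```bash
python3 -c "
from h import *
q()"
```

```text
t 31.4 p [ 554.59 -237.15   54.78] yaw 84.081 Fx_t -0.5 Fy_t -2.2 Fz 6.2 M [-0.032  0.646  0.456] +- 0.003 g 0.731
E7 -0.449
```

Call:
carry_out(
  commands=[
    [[0,0,0,0,0,0,0.5],[0,0,0,0,0,0.001,0.5],[0,0,0,0,0,0.001,0.5],[0,0,0,0,0,0,0.5]],
  ],
  grip_force=100,
)

```text
t: 31.8
tool_pos: [554.6, -237.1, 55.1]
orientation: [0.745, 0.667, 0.0, 0.0]
ft_force: [-2.6, -0.0, 8.2]
gripper_width: 0.718
```

```bash
python3 -c "
from h import *
q()"
```

```text
t 31.95 p [ 554.6  -237.15   55.05] yaw 83.735 Fx_t -0.6 Fy_t -2.5 Fz 7.7 M [-0.001  0.708  0.508] +- 0.009 g 0.72
E7 -0.495
```

Call:
carry_out(
  commands=[
    [[0,0,0,0,0,0.001,0.5],[0,0,0,0,0,0.001,0.5],[0,0,0,0,0,0.001,0.5],[0,0,0,0,0,0,0.5]],
  ],
)

```text
t: 32.35
tool_pos: [554.6, -237.1, 55.1]
orientation: [0.748, 0.664, -0.0, 0.0]
ft_force: [-3.0, 0.3, 6.9]
gripper_width: 0.721
```

```bash
python3 -c "
from h import *
q()"
```

```text
t 32.5 p [ 554.61 -237.14   55.06] yaw 83.213 Fx_t -0.3 Fy_t -2.6 Fz 7.5 M [-0.032  0.721  0.552] +- 0.011 g 0.721
E7 -0.568
```

Call:
carry_out(
  commands=[
    [[0,0,0,0,0,0.001,0.5],[0,0,0,0,0,0.001,0.5],[0,0,0,0,0,0.001,0.5],[0,0,0,0,0,0.001,0.5],[0,0,0,0,0,0,0.5]],
  ],
)

```text
t: 33.0
tool_pos: [554.6, -237.1, 55.0]
orientation: [0.752, 0.659, -0.0, 0.0]
ft_force: [-1.8, 0.7, 6.0]
gripper_width: 0.722
```

```bash
python3 -c "
from h import *
q()"
```

```text
t 33.15 p [ 554.62 -237.15   55.06] yaw 82.514 Fx_t -0.8 Fy_t -2.7 Fz 7.4 M [-0.041  0.72   0.641] +- 0.019 g 0.724
E7 -0.656
```

Call:
carry_out(
  commands=[
    [[0,0,0,0,0,0.001,0.5],[0,0,0,0,0,0.001,0.5],[0,0,0,0,0,0.001,0.5],[0,0,0,0,0,0.001,0.5],[0,0,0,0,0,0.001,0.5],[0,0,0,0,0,0,0.5]],
  ],
)

```text
t: 33.75
tool_pos: [554.6, -237.2, 55.0]
orientation: [0.757, 0.654, -0.0, 0.001]
ft_force: [-1.7, -0.3, 6.9]
gripper_width: 0.722
```

```bash
python3 -c "
from h import *
q()"
```

```text
t 33.9 p [ 554.6  -237.16   55.05] yaw 81.648 Fx_t -1.0 Fy_t -2.9 Fz 7.5 M [-0.066  0.742  0.787] +- 0.009 g 0.719
E7 -0.782
```

0.78 N m by both gauges. Releasing straight open.

Call:
carry_out(
  commands=[
    [[0,0,0,0,0,0,1],[0,0,0,0,0,0,1],[0,0,0,0,0,0,1],[0,0,0,0,0,0,1],[0,0,0,0,0,0,1],[0,0,0,0,0,0,1]],
  ],
)

```text
t: 34.5
tool_pos: [554.2, -237.4, 53.9]
orientation: [0.758, 0.652, 0.0, -0.0]
ft_force: [-0.0, -0.0, 0.4]
gripper_width: 0.997
```

```bash
python3 -c "
from h import *
q()"
```

```text
t 34.65 p [ 554.23 -237.43   53.94] yaw 81.401 Fx_t 0.3 Fy_t 0.5 Fz -0.4 M [ 0.009 -0.003 -0.016] +- 0.027 g 0.999
E7 -0.0
```

Zero is confirmed. I'll regrip and gently probe below 0.6 N m to check that the ring held.

Call:
carry_out(
  commands=[
    [[0,0,0,0,0,0,0.8],[0,0,0,0,0,0,0.7],[0,0,0,0,0,0,0.5],[0,0,0,0,0,0,0.5],[0,0,0,0,0,0,0.5],[0,0,0,0,0,0,0.5]],
  ],
  grip_force=100,
)

```text
t: 35.25
tool_pos: [554.7, -237.5, 54.8]
orientation: [0.758, 0.652, 0.0, 0.001]
ft_force: [-1.5, 0.7, 5.0]
gripper_width: 0.721
```

```bash
python3 -c "
from h import *
q()"
```

```text
t 35.4 p [ 554.69 -237.5    54.82] yaw 81.407 Fx_t 0.3 Fy_t -1.1 Fz 5.8 M [0.102 0.225 0.044] +- 0.001 g 0.722
E7 -0.006
```

Call:
carry_out(
  commands=[
    [[0,0,0,0,0,0.002,0.5],[0,0,0,0,0,0.002,0.5],[0,0,0,0,0,0,0.5]],
  ],
)

```text
t: 35.7
tool_pos: [554.7, -237.5, 54.8]
orientation: [0.762, 0.647, 0.0, 0.001]
ft_force: [-1.3, 0.7, 6.0]
gripper_width: 0.718
```

```bash
python3 -c "
from h import *
q()"
```

```text
t 35.85 p [ 554.68 -237.5    54.79] yaw 80.686 Fx_t 0.2 Fy_t -1.3 Fz 5.6 M [ 0.123  0.203 -0.043] +- 0.012 g 0.722
E7 0.001
```

Call:
carry_out(
  commands=[
    [[0,0,0,0,0,0.002,0.5],[0,0,0,0,0,0.002,0.5],[0,0,0,0,0,0,0.5]],
  ],
)

```text
t: 36.15
tool_pos: [554.7, -237.5, 54.8]
orientation: [0.766, 0.643, 0.0, 0.001]
ft_force: [-0.7, 0.5, 5.7]
gripper_width: 0.721
```

```bash
python3 -c "
from h import *
q()"
```

```text
t 36.3 p [ 554.7  -237.49   54.82] yaw 80.018 Fx_t 0.1 Fy_t -1.0 Fz 5.0 M [0.078 0.199 0.182] +- 0.004 g 0.72
E7 -0.198
```

Torque appears after about 1° of take-up. That fits the barrel and spanner springing back off the post on release with the ring holding. I'll push again to just about the same torque and compare the curve.

Call:
carry_out(
  commands=[
    [[0,0,0,0,0,0.001,0.5],[0,0,0,0,0,0.001,0.5],[0,0,0,0,0,0.001,0.5],[0,0,0,0,0,0,0.5]],
  ],
)

```text
t: 36.7
tool_pos: [554.7, -237.5, 54.8]
orientation: [0.769, 0.64, 0.0, 0.001]
ft_force: [-0.4, 0.3, 5.3]
gripper_width: 0.721
```

```bash
python3 -c "
from h import *
q()"
```

```text
t 36.85 p [ 554.69 -237.5    54.8 ] yaw 79.519 Fx_t 0.0 Fy_t -1.2 Fz 5.9 M [0.031 0.201 0.363] +- 0.016 g 0.725
E7 -0.361
```

Call:
carry_out(
  commands=[
    [[0,0,0,0,0,0.001,0.5],[0,0,0,0,0,0.001,0.5],[0,0,0,0,0,0,0.5]],
  ],
)

```text
t: 37.15
tool_pos: [554.7, -237.5, 54.8]
orientation: [0.771, 0.637, 0.0, 0.001]
ft_force: [-2.3, 0.4, 5.8]
gripper_width: 0.725
```

```bash
python3 -c "
from h import *
q()"
```

```text
t 37.3 p [ 554.69 -237.5    54.8 ] yaw 79.172 Fx_t 0.5 Fy_t -2.0 Fz 5.6 M [0.015 0.19  0.419] +- 0.012 g 0.718
E7 -0.414
```

Call:
carry_out(
  commands=[
    [[0,0,0,0,0,0.001,0.5],[0,0,0,0,0,0.001,0.5],[0,0,0,0,0,0.001,0.5],[0,0,0,0,0,0,0.5]],
  ],
)

```text
t: 37.7
tool_pos: [554.7, -237.5, 54.8]
orientation: [0.774, 0.634, -0.0, 0.001]
ft_force: [-1.2, 0.6, 5.1]
gripper_width: 0.724
```

```bash
python3 -c "
from h import *
q()"
```

```text
t 37.85 p [ 554.67 -237.52   54.8 ] yaw 78.655 Fx_t 0.4 Fy_t -1.3 Fz 5.2 M [0.026 0.195 0.494] +- 0.011 g 0.719
E7 -0.495
```

Call:
carry_out(
  commands=[
    [[0,0,0,0,0,0.001,0.5],[0,0,0,0,0,0.001,0.5],[0,0,0,0,0,0.001,0.5],[0,0,0,0,0,0,0.5]],
  ],
)

```text
t: 38.25
tool_pos: [554.7, -237.5, 54.8]
orientation: [0.776, 0.63, -0.0, 0.001]
ft_force: [-1.1, 0.5, 6.0]
gripper_width: 0.715
```

```bash
python3 -c "
from h import *
q()"
```

```text
t 38.4 p [ 554.68 -237.51   54.8 ] yaw 78.134 Fx_t -0.0 Fy_t -1.3 Fz 5.9 M [0.046 0.242 0.552] +- 0.008 g 0.724
E7 -0.577
```

The second curve is stiffer than the first (0.157 vs 0.137 N m/deg). That fits the ring holding and only the barrel/spanner winding up. Topping up to about 0.75, then easing the grip before opening.

Call:
carry_out(
  commands=[
    [[0,0,0,0,0,0.001,0.5],[0,0,0,0,0,0.001,0.5],[0,0,0,0,0,0.001,0.5],[0,0,0,0,0,0.001,0.5],[0,0,0,0,0,0.001,0.5],[0,0,0,0,0,0.001,0.5],[0,0,0,0,0,0,0.5]],
  ],
)

```text
t: 39.1
tool_pos: [554.7, -237.5, 54.8]
orientation: [0.782, 0.623, -0.0, 0.001]
ft_force: [-2.5, -0.4, 4.8]
gripper_width: 0.721
```

```bash
python3 -c "
from h import *
q()"
```

```text
t 39.25 p [ 554.67 -237.52   54.8 ] yaw 77.098 Fx_t -0.1 Fy_t -1.9 Fz 5.6 M [-0.008  0.229  0.724] +- 0.008 g 0.721
E7 -0.744
```

Call:
carry_out(
  commands=[
    [[0,0,0,0,0,0,0.5],[0,0,0,0,0,0,0.5],[0,0,0,0,0,0,0.5]],
  ],
  grip_force=20,
)

```text
t: 39.55
tool_pos: [554.7, -237.6, 54.8]
orientation: [0.782, 0.623, -0.0, 0.001]
ft_force: [-1.8, 0.4, 5.4]
gripper_width: 0.717
```

```bash
python3 -c "
from h import *
q()"
```

```text
t 39.7 p [ 554.68 -237.52   54.83] yaw 77.1 Fx_t -0.2 Fy_t -1.5 Fz 5.4 M [-0.012  0.242  0.75 ] +- 0.01 g 0.719
E7 -0.744
```

Call:
carry_out(
  commands=[
    [[0,0,0,0,0,0,0.78],[0,0,0,0,0,0,0.85],[0,0,0,0,0,0,1],[0,0,0,0,0,0,1],[0,0,0,0,0,0,1],[0,0,0,0,0,0,1],[0,0,-0.02,0,0,0,1],[0,0,-0.02,0,0,0,1],[0,0,-0.03,0,0,0,1],[0,0,-0.04,0,0,0,1],[0,0,-0.05,0,0,0,1],[0,0,-0.06,0,0,0,1],[0,0,-0.06,0,0,0,1],[0,0,-0.06,0,0,0,1],[0,0,-0.06,0,0,0,1],[0,0,0,0,0,0,1],[0,0,0,0,0,0,1]],
  ],
)

```text
t: 41.4
tool_pos: [554.8, -237.5, 255.9]
orientation: [0.783, 0.622, 0.001, 0.002]
ft_force: [0.4, -0.6, -0.7]
gripper_width: 1.0
```

```bash
python3 - <<'E'
from h import *
show(); snap('top','t7');snap('scene','s7')
J=(554.6,-237.2)
A=crop('t7',258,178,92,60,6,[])
B=crop('s7',180,180,60,50,6,[]);C=crop('top0',312,180,32,32,9,[]);D=crop('s4',180,180,60,50,6,[])
o=np.zeros((300+360,800,3),np.uint8); o[:360,:552]=A; o[360:,:360]=B;o[360:,370:730]=D
cv2.imwrite('pics/c10.png',cv2.resize(o,(727,600)))
E
```

```text
t 41.4 p [ 554.8 -237.5  255.9] yaw 76.91 tilt [ 0.0032 -0.0014] F [ 0.4 -0.6 -0.7] M [-0.005 -0.017 -0.01 ] g 1.0 q7 0.04
```

View pics/c10.png

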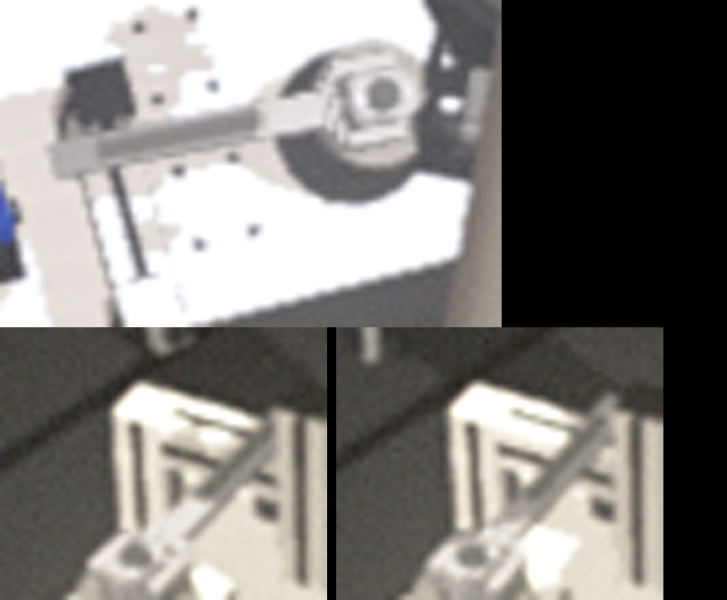

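The last picture shows the spanner's jaw around the flats, its handle lying over the rail against the post at top (271,202), and the gripper clear above. Handing in.

```bash
python3 -c "
from h import *
print(robot.sign_off()); show()"
```

```text
the job is handed in; nothing more can be done
None
the job is handed in; nothing more can be done
```

I fitted the bare steel spanner over the barrel flats, tightened the lock ring clockwise to about 0.78 N m, let go and handed the job in at about 41 s. The spanner is still on the flats, and I did not reach for anything else.

**Tightening:** the ring met its washer after about 58° of turning. The barrel then dragged at about 0.19 N m until the handle swung some 5 mm onto the post. The torque rose to 0.78 N m, read the same from joint 7 and the wrist sensor.

**Check after letting go:** with the ring released, both torque readings went back to zero. I gripped again and pushed to 0.74 N m. The torque rose more steeply than the first time (0.16 against 0.14 N m per degree), which suggests the ring held its preload.

**Final view:** the last picture shows the jaw around the flats, the handle on the rail against the post, and the gripper clear above everything.

**What I could not confirm:**
- **Stiffness:** after the post stopped the spanner, the torque climbed at about 8 N m per rad, against the 30 stated. I put this down to give in the fingers, spanner and barrel, but did not prove it.
- **Ring position:** on the second grip the first degree or so of turn met almost no torque. I took this as the barrel and spanner springing back off the post when I let go, not the ring loosening.
- **Barrel turn:** I estimate about 0.17 rad including the slack, worked out from tool angles. The barrel's edge was too small to measure in the pictures.

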